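Walk the carving block round to the fence

TASK

The heavy wooden carving block stands end-on to the fence, the low batten screwed to the bench. Without lifting it, walk it round on the bench with pushes of the fingertips until one of its long sides lies flat against the side of the fence that faces the robot, with neither end of the block sticking out past the ends of the fence. Leave the mallet, the gouge and the small offcut where they are.

Things in the scene. Friction and masses are not known exactly. Their poses are not given: they have to be found in the camera images.
- blank: The carving block: a solid rectangular block, 95 mm wide (own x), 190 mm long (own y), 55 mm high (z), of dense hardwood, about 0.8 kg, loose on the bench, two round carved rosettes and thin pencil lines on its top. Origin: centre of the underside. Too wide to grasp; it slides and turns with about 3 to 9 N. Either long side (facing own +x or own -x) may go against the fence. At the start its long axis points at the fence, up to some 35 degrees askew either way.
- fence: The fence: a pale wooden batten 250 mm long (own y), 30 mm thick (own x), 40 mm high, screwed to the bench beyond the block, two screw heads on top. Origin: centre of the underside. The face on its own -x side, 15 mm from the origin, looks to the robot and is the one the block goes against; it may be askew to the robot by up to about 14 degrees.
- mallet: Bystander: a turned wooden carver's mallet standing on its head, head 86 mm across, 200 mm tall, about 300 mm to one side of the work. Origin: centre of the underside.
- offcut: Bystander: small pale offcut of wood, 50 x 70 x 45 mm high, about 300 mm to the other side of the work. Origin: centre of the underside.
- gouge: Bystander: a gouge lying flat, 250 mm long along own x (blade to +x), handle 28 mm thick, to the robot's right of the work. Origin: underside, near the middle of the length.
Not all that is in view belongs to the job. There is more than one size of the blank; the job needs the smallest.

How it is judged:
At the end, for the whole second after the job is handed in: A long side of the block lies flat against the robot's side of the fence (gap at the middle under 4 mm, parallel within 0.03 rad), its middle within 32 mm of the fence's middle, so that neither end sticks out past the fence by more than 2 mm; the block stands flat on the bench at rest (x of blank in the frame of fence between -0.0665 and -0.055 m and y of blank in the frame of fence between -0.032 and 0.032 m and angle between the y axis of blank and the y axis of fence, either way round below 0.03 rad and angle between blank's own z axis and vertical below 0.05 rad and height (world z) of blank below 0.005 m and linear speed of blank below 0.02 m/s); the robot touches nothing.
It fails at once if the block is lifted off the bench or tipped (height (world z) of blank above 0.015 m or angle between blank's own z axis and vertical above 0.2 rad).
It fails at once if the mallet is moved or tipped (distance of mallet from where it was at the start of the episode above 0.03 m or angle between mallet's own z axis and vertical above 0.3 rad).
It fails at once if the offcut is moved (distance of offcut from where it was at the start of the episode above 0.03 m).
It fails at once if the gouge is moved (distance of gouge from where it was at the start of the episode above 0.03 m).
It also fails if it takes over 61 s, if anything falls off the work surface, if the arm or the gripper's body presses on something with over 40 N, if the wrist force passes 120 N, or if a joint passes its speed limit or range.

ROBOT

A 7-joint arm with a two-finger parallel gripper is mounted at the origin on the work surface. World frame = base frame: x ahead of the robot, y to its left, z up, the work surface at z = 0. Lengths are in m, angles in rad, forces in N, time in s.
With the tool pointing down it reaches from about 0.4 to 0.875 m from the base axis. Payload 4.4 kg.
Tool frame: the origin (TCP) lies on the centre line of the jaws, within the pads' length; the fingertips stand 11 mm ahead of it and the grasp point (between the pads) lies 8 mm behind it (bot.tips_ahead is the distance from the TCP to the fingertips, in m); z points along the fingers, y is the line along which they close (so a half turn about z gives the same grasp; the last joint's range is limited). The gripper opens to 85 mm and grips with 20 to 120 N. Pads are 22 mm wide; open, the fingers measure 114 mm over their backs; the gripper's body (76 mm by 85 mm) begins 54 mm behind the grasp point. The pads swing forward as they close: fully open they stand 13 mm farther back than shut.
Start: joints at [-1.272, 0.628, 0.038, 1.517, -0.027, 0.996, -0.02], TCP at [0.232, 0.607, 0.242] pointing down, gripper open.
Joint ranges: [-3.06, 3.06], [-0.37, 2.12], [-1.25, 1.32], [0.18, 2.47], [-1.1, 4.24], [0.23, 1.98], [-2.94, 2.94]. Speed limits (rad/s): [2.57, 2.57, 3.14, 3.14, 3.14, 3.14, 3.14].

INTERFACE

Orientations are given as a unit quaternion [w, x, y, z].
In Python, from bench import sensors, camera, camera_params, sign_off, nets, bot gives the robot as it stands. The module is installed in compiled form; this text tells all that it offers.
- The arm moves only by the tool move_arm, never from a script. Its argument "rows" is a list of rows, each a list of 7 numbers: the shift along the tool's x, y, z in m, then the turn, a rotation vector about the tool's x, y, z in rad, then the closure, from 0 (fully open) to 1 (shut). A call has 1 to 12 rows; each row shifts and turns the commanded pose from where the row before left it, along the tool's axes as they then stand; what a row does not reach is not made up. A row lasts 1/10 s, in which the tool goes at most 50 mm and 8.59 degrees, less where a joint would pass 70% of its speed; a pose out of reach is approached as far as the arm can. A call is refused whole if a number of a shift passes 0.05 or a number of a turn 0.15, either way. A call with a gripper value outside its range is refused whole. The fingers move at their own pace and stop on an object; "newtons" is the grip in N (left out, the last holds). Time passes only in rows, so rows that do not move let the fingers close. It gives the time, the measured TCP pose, the force, the opening and the grip force at its end, in the units of the state.
- sensors.get_obs(): the state, without advancing time (a new reading comes with each control period).
- camera(name): name is "scene" or "top" or "wrist"; returns the picture (400x640x3 uint8, red, green, blue); there is no depth.
- camera_params(name): a dict with "vfov" (degrees; the focal length in pixels is half the picture's height over the tangent of half this angle, whatever the lens; pixels are square), "cx", "cy" (the principal point, pixels), "distortion" ([k1, k2, p1, p2, k3] as OpenCV has them; the pictures are not rectified), "T" (4x4, takes a point from camera to world coordinates). Camera axes: x right, y up, looking along -z (the intrinsics and any distortion apply to the point x, -y, -z); pixel columns grow to the right and rows downward; lengths in m; the calibration is good to about 2 mm. A picture is of the moment at which its call begins: read the wrist's pose just before it. camera_params takes no time and is no camera call; for the wrist camera it gives the pose at the moment of the call.
- sign_off(): hands the job in; it is judged then, once.
Trained networks look in the newest picture that a camera, given by its name, has taken for a name from the list of things; names that differ only in an ending like _2 or _b are one class to them, and where a whole thing is asked for, a point or a joint stands for the part that bears it (a point fixed in the world has none). Each returns a list of dicts, best first, with "conf" (0 to 1); they miss things now and then, are a little off and sometimes report something else, mostly with a low value. They report only what shows in the picture. A call takes as long as a camera call. They do not tell look-alikes from the thing itself.
- nets.spot_in(label, camera): "rect" ([centre column, centre row, width, height] in pixels, round what is visible of it).
The state is a dict: "clock": time; "q": joint angles; "joint_vel": joint speeds; "joint_efforts": joint torques, N m; "eef_pos": TCP position; "ee_rot": TCP orientation; "wrist_force": force on the tool from outside, world axes, zero at the start; "torque": the same for the moment, N m; "gripper_width": finger opening in m; "finger_force": force on a finger pad.
Only numpy, scipy, OpenCV 4.12 (cv2) and the standard library are available. Lean on these libraries where they do the work, as an engineer would, in place of code of your own. Each camera call takes 0.05 s, during which the arm holds its last target. There are 200 camera calls.

## Working session

There is one attempt and no reset: what is moved stays moved. The work goes in short steps, Python scripts to look and compute and a tool call to move; the robot and the scene stay as the last step left them, time stands still between calls to the robot, and variables do not carry over. Pictures are saved under pics/ and viewed, at most 10 in all, crops included, and the job is handed in when it is done.

Besides the shell and the picture viewer there is one more tool, called after "Call:" as name([rows], argument=value, ...), one row to a line, values as JSON. move_arm: Moves the arm, as the interface text tells. Its arguments: {"type":"object","properties":{"rows":{"type":"array","items":{"type":"array","items":{"type":"number"}}},"newtons":{"type":"number"}},"required":["rows"]}

```bash
mkdir -p pics; python3 - <<'E'
from bench import sensors,camera,camera_params,nets
import cv2
o=sensors.get_obs();print({k:o[k] for k in('clock','eef_pos','ee_rot','wrist_force','gripper_width')})
for c in('top','scene'):
    im=camera(c);cv2.imwrite(f'pics/{c}0.png',im[:,:,::-1])
    p=camera_params(c);print(c,p)
    for l in('blank','fence','mallet','offcut','gouge') if c=='top' else ():
        print(l,[(d['conf'],d['rect']) for d in nets.spot_in(l,c)])
E
```

```text
{'clock': 0.0, 'eef_pos': array([0.23163301, 0.60667864, 0.24138426]), 'ee_rot': array([-1.66057861e-04,  1.81379195e-01,  9.83412770e-01, -9.39763020e-04]), 'wrist_force': array([-0.33080937,  0.11302277, -0.53975306]), 'gripper_width': 0.08586743755285974}
top {'vfov': 49.13842003191837, 'cx': 311.65958300061106, 'cy': 201.3644230232259, 'distortion': array([-0.03600478,  0.        ,  0.        ,  0.        ,  0.        ]), 'T': array([[-1.89897014e-02,  9.97654205e-01, -6.57683652e-02,
         3.90810716e-01],
       [-9.99819305e-01, -1.90054552e-02,  3.86170306e-04,
         3.01382621e-03],
       [-8.64693284e-04,  6.57638144e-02,  9.97834843e-01,
         1.30990074e+00],
       [ 0.00000000e+00,  0.00000000e+00,  0.00000000e+00,
         1.00000000e+00]])}
blank [(0.87, [179.6, 114.9, 105.1, 93.6]), (0.65, [214.0, 281.2, 102.8, 102.3]), (0.62, [317.9, 172.1, 63.6, 63.1])]
fence [(0.94, [316.1, 119.3, 85.1, 26.6])]
mallet [(0.96, [428.2, 126.5, 31.7, 36.6])]
offcut [(0.92, [219.9, 187.2, 30.3, 24.0])]
gouge [(0.68, [436.3, 263.5, 15.8, 82.7])]
scene {'vfov': 53.85938072109803, 'cx': 320.6536386384701, 'cy': 200.41728196404844, 'distortion': array([-0.07034479,  0.        ,  0.        ,  0.        ,  0.        ]), 'T': array([[ 0.81965399, -0.44732392,  0.35786679,  0.89637898],
       [ 0.57277982,  0.65032862, -0.49899495, -0.57201998],
       [-0.00951864,  0.61398208,  0.78926257,  0.91105959],
       [ 0.        ,  0.        ,  0.        ,  1.        ]])}
```

View pics/top0.png

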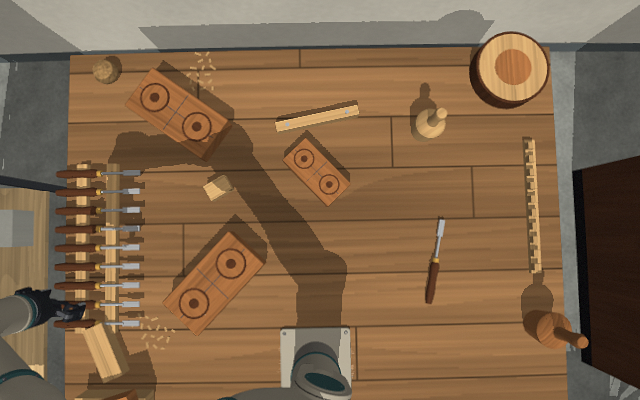

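View pics/scene0.png

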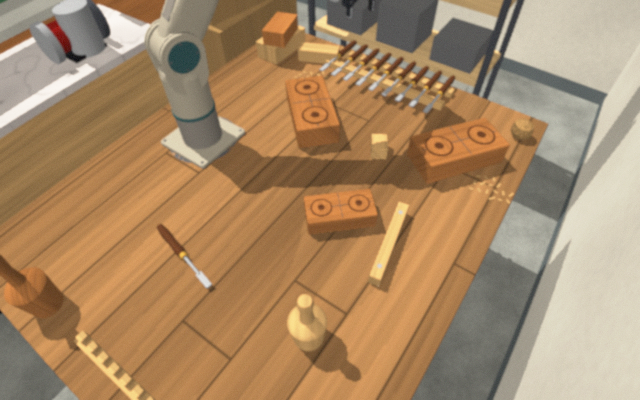

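The three candidates for the blank are (180,112), (214,281) and (317,171). The smallest is (317,171), just in front of the fence at (317,118). I'll check that one in a close crop.

```bash
cat > h.py <<'E'
import numpy as np,cv2
from bench import camera,camera_params
def cam(c):
    p=camera_params(c);f=200/np.tan(np.radians(p['vfov']/2))
    return np.array([[f,0,p['cx']],[0,f,p['cy']],[0,0,1.]]),np.array(p['distortion']),np.array(p['T'])
def unproj(c,uv,z,C=None):
    K,D,T=C or cam(c)
    n=cv2.undistortPoints(np.array(uv,float).reshape(-1,1,2),K,D)[:,0]
    d=np.c_[n[:,0],-n[:,1],-np.ones(len(n))]@T[:3,:3].T
    o=T[:3,3];return (o+d*((z-o[2])/d[:,2])[:,None])[:,:2]
def proj(c,P,C=None):
    K,D,T=C or cam(c)
    q=(np.array(P,float)-T[:3,3])@T[:3,:3]
    return cv2.projectPoints(q*[1,-1,-1],np.zeros(3),np.zeros(3),K,D)[0][:,0]
def box(x,y,a,w,l,z):
    c,s=np.cos(a),np.sin(a)
    return [[x+c*u-s*v,y+s*u+c*v,z] for u,v in((w/2,l/2),(-w/2,l/2),(-w/2,-l/2),(w/2,-l/2))]
E
python3 - <<'E'
from h import *
im=cv2.imread('pics/top0.png')
cv2.imwrite('pics/crop0.png',cv2.resize(im[90:215,260:370],None,fx=5,fy=4.8 and 5,interpolation=cv2.INTER_CUBIC)[:600])
hsv=cv2.cvtColor(im,cv2.COLOR_BGR2HSV)
for u,v in((317,171),(310,150),(335,195),(300,185),(350,150),(270,180),(316,118),(340,200)):print(u,v,hsv[v,u],im[v,u])
for z,uv in((.055,(317,171)),(.04,(275,124)),(.04,(358,104)),(.2,(440,113)),(.045,(214,187)),(0,(442,218)),(0,(430,302))):print(uv,unproj('top',[uv],z))
E
```

```text
317 171 [ 13 122 136] [ 71  99 136]
310 150 [ 14 161 163] [ 60 107 163]
335 195 [ 13 159 167] [ 63 109 167]
300 185 [ 15 134 141] [ 67 104 141]
350 150 [ 14 136 141] [ 66 102 141]
270 180 [ 14 133  92] [44 67 92]
316 118 [ 17 121 220] [116 174 220]
340 200 [ 14 140 118] [ 53  84 118]
(317, 171) [[ 0.56111201 -0.01456422]]
(275, 124) [[0.70508193 0.10622963]]
(358, 104) [[ 0.76055779 -0.14004894]]
(440, 113) [[ 0.68681507 -0.33390396]]
(214, 187) [[0.52147754 0.28586309]]
(442, 218) [[ 0.41964894 -0.38779992]]
(430, 302) [[ 0.17110169 -0.34306512]]
```

View pics/crop0.png

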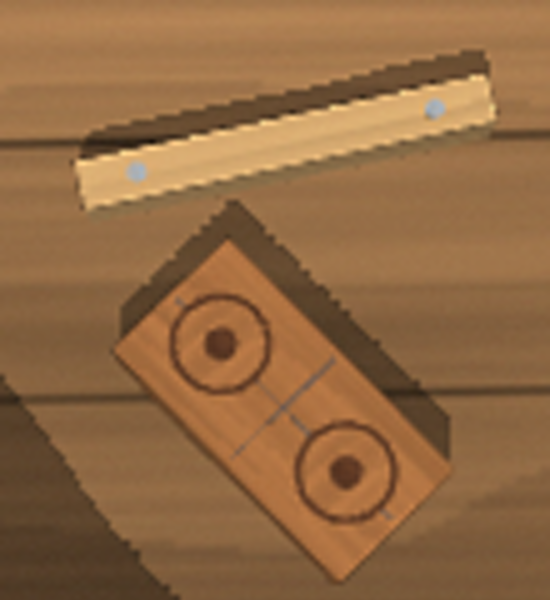

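The crop shows the small block with corners at px (306,138), (283,160), (328,206) and (350,183), and rosettes at (304,159) and (329,184). The fence corners are at (275,122), (357,105), (359,114) and (277,132).

```bash
cat >> h.py <<'E'
def pose(Q):  # corners (4x2) in ring order, first edge short -> centre, long-axis angle, dims
    Q=np.array(Q);m=(Q[0]+Q[1])/2-(Q[2]+Q[3])/2;n=(Q[0]+Q[3])/2-(Q[1]+Q[2])/2
    return Q.mean(0).round(4),np.degrees(np.arctan2(m[1],m[0])).round(2),np.linalg.norm(m).round(4),np.linalg.norm(n).round(4)
E
python3 - <<'E'
from h import *
o=np.array([260,90])-.4
B=np.array([(230,240),(113,348),(340,580),(450,466)])/5+o
F=np.array([(75,162),(86,210),(497,122),(485,75)])/5+o
print(pose(unproj('top',B,.055)),unproj('top',B,.055));print(pose(unproj('top',F,.04)),unproj('top',F,.04))
R=np.array([(221,343),(346,471)])/5+o
r=unproj('top',R,.055);print(r,r.mean(0))
E
```

```text
(array([ 0.5606, -0.0122]), np.float64(42.99), np.float64(0.1855), np.float64(0.0921)) [[ 0.65946362  0.016603  ]
 [ 0.59744887  0.0854706 ]
 [ 0.460457   -0.04302976]
 [ 0.5250786  -0.10787793]]
(array([ 0.7206, -0.0174]), np.float64(101.14), np.float64(0.248), np.float64(0.0293)) [[ 0.71109979  0.10733534]
 [ 0.68224125  0.10121239]
 [ 0.73037512 -0.14217319]
 [ 0.75881911 -0.13585468]]
[[ 0.59915497  0.02289772]
 [ 0.52331505 -0.04783709]] [ 0.56123501 -0.01246968]
```

Call:
move_arm([
  [-0.031,-0.033,0,0,0,0,0],
  [-0.031,-0.033,0,0,0,0,0],
  [-0.031,-0.033,0,0,0,0,0],
  [-0.031,-0.033,0,0,0,0,0],
  [-0.031,-0.033,0,0,0,0,0],
  [-0.031,-0.033,0,0,0,0,0],
  [-0.031,-0.033,0,0,0,0,0],
  [-0.031,-0.033,0,0,0,0,0],
  [-0.031,-0.033,0,0,0,0,0],
  [-0.031,-0.033,0,0,0,0,0],
  [-0.031,-0.033,0,0,0,0,0],
  [-0.031,-0.033,0,0,0,0,0],
])

```text
clock: 1.55
eef_pos: [0.4387, 0.1029, 0.2426]
ee_rot: [0.0, 0.181, 0.983, 0.0]
wrist_force: [1.1, -0.2, 0.6]
gripper_width: 0.0852
finger_force: 0.0
```

Call:
move_arm([
  [-0.031,-0.033,0,0,0,0,0],
  [-0.031,-0.033,0,0,0,0,0],
  [0,0,0,0,0,0.114,0],
  [0,0,0,0,0,0.114,0],
  [0,0,0,0,0,0.114,0],
  [0,0,0,0,0,0.114,0],
  [0,0,0,0,0,0,0],
  [0,0,0,0,0,0,0],
])

```text
clock: 2.35
eef_pos: [0.4725, 0.021, 0.2424]
ee_rot: [0.0, 0.398, 0.918, 0.0]
wrist_force: [-0.2, 0.3, 0.2]
gripper_width: 0.0852
finger_force: 0.0
```

```bash
cat >> h.py <<'E'
from bench import sensors,bot
from scipy.spatial.transform import Rotation as Ro
def state():
    o=sensors.get_obs();R=Ro.from_quat(np.roll(o['ee_rot'],-1)).as_matrix()
    print('t',round(o['clock'],2),'pos',np.round(o['eef_pos'],4),'yangle',np.degrees(np.arctan2(R[1,1],R[0,1])).round(2),'tilt',np.round(R[:,2],3),'F',np.round(o['wrist_force'],1),'w',round(o['gripper_width'],3))
    return np.array(o['eef_pos']),R
E
python3 - <<'E'
from h import *
from bench import nets
p,R=state();print(bot.tips_ahead,sensors.get_obs()['q'].round(2))
print('to start, tool axes',R.T@(np.array([.474,.0223,.022])-p))
im=camera('wrist');cv2.imwrite('pics/w1.png',im[:,:,::-1])
E
```

```text
t 2.35 pos [0.4725 0.021  0.2424] yangle 43.14 tilt [ 0. -0. -1.] F [-0.2  0.3  0.2] w 0.085
0.011 [-0.27  0.39  0.23  2.   -0.12  0.77  0.78]
to start, tool axes [-1.20255270e-05  1.95904800e-03  2.20364322e-01]
```

View pics/w1.png

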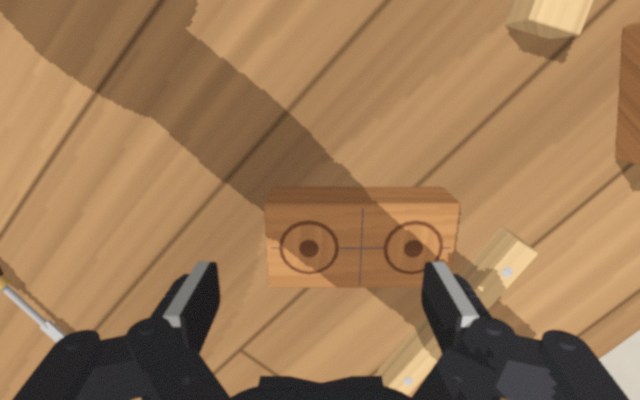

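The wrist view shows the blank's rosettes at (309,248) and (413,248), and the fence screws at (507,272) and (407,381). I'll cross-check these positions.

```bash
python3 - <<'E'
from h import *
print(cam('wrist')[2].round(3))
r=unproj('wrist',[(309,248),(413,248)],.055);print(r,r.mean(0),np.degrees(np.arctan2(*(r[1]-r[0])[::-1])))
s=unproj('wrist',[(507,272),(407.5,381)],.04);print(s,s.mean(0),np.degrees(np.arctan2(*(s[0]-s[1])[::-1])))
s=unproj('top',np.array([(137,172),(435,107)])/5+[259.6,89.6],.04);print(s,s.mean(0))
print(proj('wrist',[[.474,.0223,.022],[.474+.05*.73,.0223+.05*.68,.02],[.474-.05*.73,.0223-.05*.68,.02]]))
E
```

```text
[[ 0.731 -0.646 -0.22   0.417]
 [ 0.683  0.692  0.236  0.081]
 [ 0.    -0.323  0.946  0.374]
 [ 0.     0.     0.     1.   ]]
[[ 0.52283225 -0.04878923]
 [ 0.5987411   0.02185381]] [ 0.56078667 -0.01346771] 42.942174065489596
[[ 0.704471    0.06916699]
 [ 0.73894222 -0.10755116]] [ 0.72170661 -0.01919209] 101.037701716064
[[ 0.70437021  0.07085054]
 [ 0.74005373 -0.10576971]] [ 0.72221197 -0.01745958]
[[321.8864313  156.45702117]
 [371.24795085 156.09498363]
 [272.4915634  155.96782527]]
```

Call:
move_arm([
  [0,0.002,0.045,0,0,0,0],
  [0,0,0.045,0,0,0,0],
  [0,0,0.045,0,0,0,0],
  [0,0,0.045,0,0,0,0],
  [0,0,0.02,0,0,0,0],
  [0,0,0.02,0,0,0,0],
  [0,0,0,0,0,0,0],
  [-0.01,0,0,0,0,0,0],
  [-0.01,0,0,0,0,0,0],
  [0,0,0,0,0,0,0],
])

```text
clock: 3.4
eef_pos: [0.4907, 0.0055, 0.0238]
ee_rot: [0.003, 0.4, 0.917, 0.0]
wrist_force: [1.0, -0.1, -0.5]
gripper_width: 0.0855
finger_force: 0.0
```

Call:
move_arm([
  [-0.003,0,0,0,0,0,0],
  [-0.0045,-0.0029,0,0,0,-0.05,0],
  [-0.0045,-0.0029,0,0,0,-0.05,0],
  [-0.0045,-0.0029,0,0,0,-0.05,0],
  [-0.0045,-0.0029,0,0,0,-0.05,0],
  [-0.0045,-0.0029,0,0,0,-0.05,0],
  [-0.0045,-0.0029,0,0,0,-0.05,0],
  [0,0,0,0,0,0,0],
])

```text
clock: 4.2
eef_pos: [0.499, -0.0257, 0.0228]
ee_rot: [-0.0, 0.258, 0.966, -0.0]
wrist_force: [0.2, 0.6, 0.5]
gripper_width: 0.0851
finger_force: 0.3
```

```bash
cat >> h.py <<'E'
def dark(c,x,y,a,S=None):  # refine both rosette centres from a guess; returns centre, angle(deg)
    im=camera(c) if S is None else S
    g=cv2.cvtColor(im,cv2.COLOR_RGB2GRAY).astype(float)
    a=np.radians(a);out=[]
    for k in(-1,1):
        P=proj(c,[[x+k*.052*np.cos(a),y+k*.052*np.sin(a),.055]])[0]
        r=14
        u0,v0=np.round(P).astype(int)-r
        w=g[v0:v0+2*r+1,u0:u0+2*r+1];t=w.min()+.35*(np.median(w)-w.min())
        n,l,st,ce=cv2.connectedComponentsWithStats((w<t).astype(np.uint8))
        j=1+np.argmax(st[1:,4]);m=np.where(l==j,t-w,0);yy,xx=np.mgrid[:w.shape[0],:w.shape[1]]
        out.append((u0+(m*xx).sum()/m.sum(),v0+(m*yy).sum()/m.sum()))
    q=unproj(c,out,.055);d=q[1]-q[0]
    print(c,'px',np.round(out,1).tolist(),'ctr',q.mean(0).round(4),'ang',np.degrees(np.arctan2(d[1],d[0])).round(2),'sep',np.linalg.norm(d).round(4))
    return q.mean(0)
E
python3 - <<'E'
from h import *
p,R=state()
for c in('top','wrist'):
    im=camera(c);cv2.imwrite(f'pics/{c}2.png',im[:,:,::-1])
top=cv2.imread('pics/top2.png')[90:215,255:375];w=cv2.imread('pics/wrist2.png')
cv2.imwrite('pics/c2.png',np.hstack([cv2.resize(top,(384,400),interpolation=cv2.INTER_CUBIC),cv2.resize(w,(416,400))]))
try: dark('top',.58,-.02,60)
except Exception as e: print(e)
E
```

```text
t 4.2 pos [ 0.499  -0.0257  0.0228] yangle 60.12 tilt [-0.  0. -1.] F [0.2 0.6 0.5] w 0.085
top px [[343.0, 170.2], [312.0, 158.7]] ctr [ 0.5797 -0.0453] ang 68.48 sep 0.0956
```

View pics/c2.png

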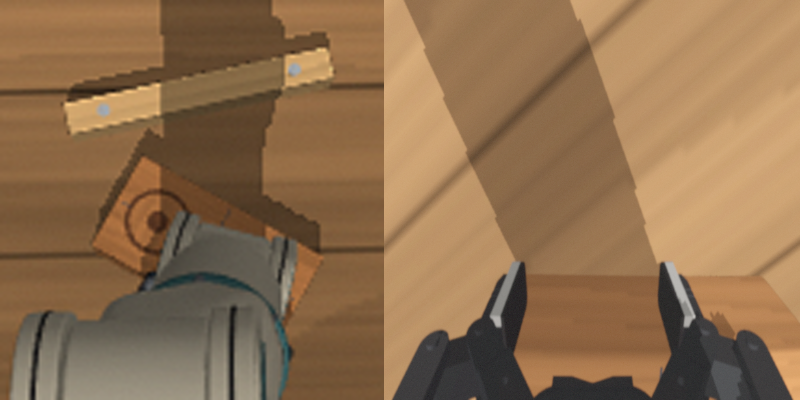

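The block is turning flush with both fingers, so I'll carry on.

Call:
move_arm([
  [-0.0045,-0.0029,0,0,0,-0.05,0],
  [-0.0045,-0.0029,0,0,0,-0.05,0],
  [-0.0045,-0.0029,0,0,0,-0.05,0],
  [-0.0045,-0.0029,0,0,0,-0.05,0],
  [-0.0045,-0.0029,0,0,0,-0.05,0],
  [-0.0045,-0.0029,0,0,0,-0.05,0],
  [-0.0045,-0.0029,0,0,0,-0.05,0],
  [-0.0045,-0.0029,0,0,0,-0.05,0],
  [-0.0045,-0.0029,0,0,0,-0.05,0],
  [-0.0045,-0.0029,0,0,0,-0.05,0],
  [-0.0045,-0.0029,0,0,0,-0.05,0],
  [0,0,0,0,0,0,0],
])

```text
clock: 5.55
eef_pos: [0.5381, -0.069, 0.0224]
ee_rot: [0.0, -0.014, 1.0, -0.0]
wrist_force: [-0.4, -0.7, -0.5]
gripper_width: 0.0854
finger_force: 0.2
```

Call:
move_arm([
  [-0.0045,-0.0029,0,0,0,-0.05,0],
  [-0.0045,-0.0029,0,0,0,-0.055,0],
  [-0.0045,-0.0029,0,0,0,-0.055,0],
  [0,0,0,0,0,0,0],
  [0.01,0,0,0,0,0,0],
  [0.02,0,0,0,0,0,0],
  [0.04,0,-0.02,0,0,0,0],
  [0,0,0,0,0,0,0],
])

```text
clock: 6.35
eef_pos: [0.4762, -0.0904, 0.0434]
ee_rot: [-0.004, -0.093, 0.996, 0.0]
wrist_force: [0.6, -0.6, -0.8]
gripper_width: 0.0853
finger_force: 0.0
```

```bash
python3 - <<'E'
from h import *
p,R=state()
for c in('top','wrist'):
    im=camera(c);cv2.imwrite(f'pics/{c}3.png',im[:,:,::-1])
top=cv2.imread('pics/top3.png')[90:215,255:375];w=cv2.imread('pics/wrist3.png')
cv2.imwrite('pics/c3.png',np.hstack([cv2.resize(top,(384,400),interpolation=cv2.INTER_CUBIC),cv2.resize(w,(416,400))]))
dark('top',.607,-.0275,101)
E
```

```text
t 6.35 pos [ 0.4762 -0.0904  0.0434] yangle 100.63 tilt [-0.008 -0.001 -1.   ] F [ 0.6 -0.6 -0.8] w 0.085
top px [[339.2, 152.6], [304.0, 159.4]] ctr [ 0.6046 -0.0288] ang 99.99 sep 0.1039
```

View pics/c3.png

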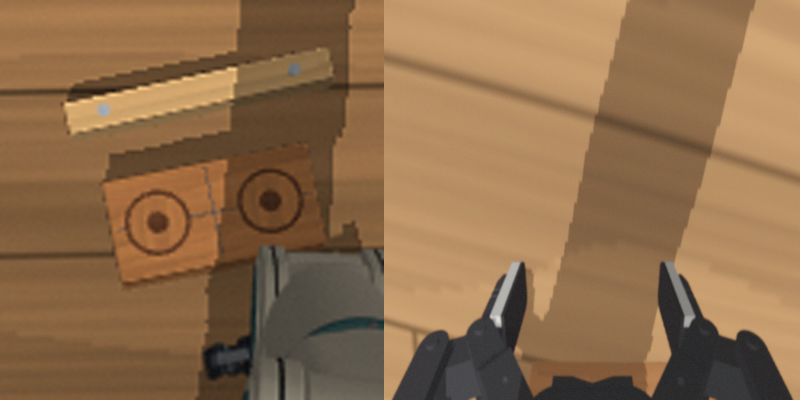

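Block is at (0.605,-0.029), 100°, nearly parallel to the fence and about 54 mm short. Next I'll centre the gripper on it and push square.

Call:
move_arm([
  [0,0.037,0,0,0,-0.008,0],
  [0,0,0.021,0,0,0,0],
  [0,0,0,0,0,0,0],
  [-0.03,0,0,0,0,0,0],
  [-0.03,0,0,0,0,0,0],
  [-0.01,0,0,0,0,0,0],
  [-0.008,0,0,0,0,0,0],
  [-0.008,0,0,0,0,0,0],
  [-0.008,0,0,0,0,0,0],
  [-0.008,0,0,0,0,0,0],
  [-0.008,0,0,0,0,0,0],
  [0,0,0,0,0,0,0],
])

```text
clock: 7.7
eef_pos: [0.5836, -0.0323, 0.0214]
ee_rot: [-0.001, -0.098, 0.995, -0.0]
wrist_force: [-1.5, -1.1, 0.4]
gripper_width: 0.0856
finger_force: 0.8
```

```bash
python3 - <<'E'
from h import *
p,R=state()
n=np.array([.981,.193]);print('tool to fence face',(np.array([.7215,-.0183])-p[:2])@n-.015, 'fence y',(p[:2]-[.7215,-.0183])@[-.192,.981])
E
```

```text
t 7.7 pos [ 0.5836 -0.0323  0.0214] yangle 101.25 tilt [-0.003 -0.    -1.   ] F [-1.5 -1.1  0.4] w 0.086
tool to fence face 0.12295949428034832 fence y 0.012703607183353657
```

Call:
move_arm([
  [-0.005,0,0,0,0,0,0],
  [-0.005,0,0,0,0,0,0],
  [-0.003,0,0,0,0,0,0],
  [-0.001,0,0,0,0,0,0],
  [-0.001,0,0,0,0,0,0],
  [0,0,0,0,0,0,0],
])

```text
clock: 8.3
eef_pos: [0.5991, -0.0288, 0.0214]
ee_rot: [-0.001, -0.098, 0.995, 0.0]
wrist_force: [-2.2, -1.1, -2.7]
gripper_width: 0.0855
finger_force: 1.4
```

Call:
move_arm([
  [-0.001,0,0,0,0,0,0],
  [-0.001,0,0,0,0,0,0],
  [0,0,0,0,0,0,0],
])

```text
clock: 8.6
eef_pos: [0.5995, -0.0285, 0.0214]
ee_rot: [-0.002, -0.098, 0.995, 0.0]
wrist_force: [-6.8, -1.0, 1.2]
gripper_width: 0.0855
finger_force: 3.3
```

Call:
move_arm([
  [-0.001,0,0,0,0,0,0],
  [0,0,0,0,0,0,0],
])

```text
clock: 8.8
eef_pos: [0.5995, -0.0285, 0.0214]
ee_rot: [-0.003, -0.098, 0.995, 0.0]
wrist_force: [-8.7, -1.5, 3.6]
gripper_width: 0.0855
finger_force: 4.3
```

It has stopped against the fence: force is rising with no motion. One firmer press to seat it, then retreat and look.

Call:
move_arm([
  [-0.002,0,0,0,0,0,0],
  [-0.002,0,0,0,0,0,0],
  [0,0,0,0,0,0,0],
])

```text
clock: 9.1
eef_pos: [0.5993, -0.0285, 0.0214]
ee_rot: [-0.008, -0.098, 0.995, -0.0]
wrist_force: [-17.4, -2.0, 10.6]
gripper_width: 0.0855
finger_force: 8.5
```

Call:
move_arm([
  [0.01,0,0,0,0,0,0],
  [0.02,0,0,0,0,0,0],
  [0.05,0,0,0,0,0,0],
  [0.04,0,-0.03,0,0,0,0],
  [0,0,-0.05,0,0,0,0],
  [0,0,-0.05,0,0,0,0],
  [0,0,-0.05,0,0,0,0],
  [0,0,0,0,0,0,0],
])

```text
clock: 9.9
eef_pos: [0.4951, -0.0504, 0.2089]
ee_rot: [0.009, -0.099, 0.995, -0.001]
wrist_force: [1.1, -0.5, 0.1]
gripper_width: 0.0852
finger_force: 0.0
```

```bash
python3 - <<'E'
from h import *
p,R=state()
for c in('top','wrist'):
    im=camera(c);cv2.imwrite(f'pics/{c}4.png',im[:,:,::-1])
    try:
        q=dark(c,.66,-.018,101);d=q-[.7215,-.0183];print('in fence',d@[.981,.193],d@[-.192,.981])
    except Exception as e:print(e)
top=cv2.imread('pics/top4.png')[90:215,255:375];w=cv2.imread('pics/wrist4.png')
cv2.imwrite('pics/c4.png',np.hstack([cv2.resize(top,(384,400),interpolation=cv2.INTER_CUBIC),cv2.resize(w,(416,400))]))
E
```

```text
t 9.9 pos [ 0.4951 -0.0504  0.2089] yangle 101.32 tilt [ 0.017 -0.    -1.   ] F [ 1.1 -0.5  0.1] w 0.085
top px [[334.7, 134.4], [299.8, 141.9]] ctr [ 0.6573 -0.0173] ang 101.15 sep 0.1038
in fence -0.06279878514344364 0.013334576968219346
wrist px [[266.9, 344.5], [373.7, 344.8]] ctr [ 0.6543 -0.0182] ang 101.01 sep 0.1034
in fence -0.06590763885073421 0.01302785022057516
```

View pics/c4.png

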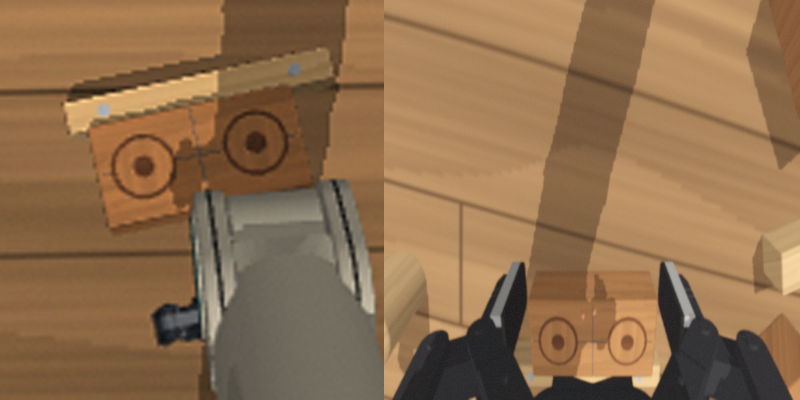

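The block lies flat along the fence in the picture. It's parallel within about 0.1°, at x -63 mm (top camera) to -66 mm (wrist) and y +13 mm in the fence frame, and both ends are inside the fence. The 17 N press with no motion confirms it's touching the fence.

```bash
python3 -c "
from bench import sign_off;print(sign_off())"
```

```text
the job is handed in; nothing more can be done
None
```

The small carving block is flat against the robot's side of the fence, centred within about 13 mm with neither end sticking out, and the job is handed in at about 10 s on the robot's clock; no verdict was returned, and I never moved the arm near the mallet, gouge or offcut.

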